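Slide the slide box down the scanner's loading lane and start the scan

TASK

Push the white slide box along the scanner's bed and down the lane between the two low aluminium rails until its leading end sits squarely against the steel end stop; only slide it, never lift or tip it, and neither the box nor the robot may touch either rail, so straighten the box on the open part of the bed first. Then, with the box home, press the scanner's start button fully down with a fingertip and let it go. Leave the red pepper, the glass jar and the small slide mailer where they stand.

Things in the scene. Friction and masses are not known exactly. Their poses are not given: they have to be found in the camera images.
- scanner: Fixed slide scanner with a flat grey bed 180 mm wide, sliding surface 8 mm above the worktop. Origin: on the worktop, on the lane's centre line at its mouth (dark strip); +y runs down the lane, x across it (away from the robot), z up. Bed open from y = -200 to 0 mm; from y = 0 to 200 mm it lies between the rails, 94 mm apart (x = -47 to 47). White housing beyond, y = 215 to 355, x = +-75 mm.
- rail_near: Aluminium guide rail at the scanner's -x side (towards the robot), 10 mm wide, 200 mm long along y, standing 14 mm above the bed. Origin: centre of its underside, on the bed; same axes as the scanner. Must not be touched.
- rail_far: The like guide rail at the scanner's +x side (away from the robot), same size, origin and axes. Must not be touched.
- end_stop: Fixed steel end stop across the lane, 114 mm wide, 12 mm thick, 30 mm high above the bed. Origin: on the bed, at the middle of the face that looks back down the lane (scanner y = 200 mm); same axes as the scanner.
- slide_box: Closed white plastic slide box with a black seam line, loose on the open bed: 70 mm wide (x), 96 long (y), 38 high, about 0.25 kg, pale brown card label on top, steel clasp on its trailing (-y) end. Origin: centre of its underside. Its y points roughly down the lane, up to 15 degrees askew; it stands up to 25 mm off the centre line. Home, its origin is 48 mm short of the end stop with 12 mm free to each rail.
- start (a joint): Travel of the start button: 0 = up, 0.006 m = fully pressed, straight down. It springs back; fully down takes 4 N.
- start_top (a point): Centre of the top of the round white start button (26 mm across, facing up) on the scanner housing's flat top, which is 100 mm above the worktop; on the lane's centre line at scanner y = 240 mm. Behind it a lens head (y = 290 to 340, x = +-45 mm) rises to 170 mm.
- pepper: Red pepper, 76 mm across, about 75 mm high, standing beyond the scanner. Origin: centre of its underside. Leave alone.
- jar: Glass jar with white cap, 60 mm across, 75 mm high, standing beyond the scanner. Origin: centre of its underside. Leave alone.
- mailer: Small flat white slide mailer, 34 x 85 x 20 mm, lying on the worktop on the robot's side of the scanner. Origin: centre of its underside. Leave alone.

How it is judged (in metres and radians):
On the way, in this order (a step that is already met when the one before it is completed fails the run):
1. the slide box is home, squarely against the end stop (y of slide_box in the frame of scanner between 0.146 and 0.158 m and x of slide_box in the frame of scanner between -0.013 and 0.013 m and angle between the y axis of slide_box and the y axis of scanner, either way round below 0.1 rad and z of slide_box in the frame of scanner below 0.013 m), for 0.2 s.
2. the start button is pressed down (value of joint start above 0.0045 m), for 0.05 s.
At the end, for the whole second after the job is handed in: The slide box lies flat and at rest on the bed in the lane, its origin within 6 mm of 48 mm short of the end stop and within 13 mm of the centre line, within 0.1 rad of the lane's direction; the start button is up again (all of step 1 and linear speed of slide_box below 0.01 m/s and angle between slide_box's own z axis and vertical below 0.05 rad and value of joint start below 0.0015 m); the robot touches nothing.
It fails at once if a guide rail is touched (by the box, the robot or anything else) (contact force between any of rail_near, rail_far and anything else above 0.2 N).
It fails at once if the slide box is lifted or tipped, or falls off the bed (z of slide_box in the frame of scanner above 0.014 m or z of slide_box in the frame of scanner below 0.003 m or angle between slide_box's own z axis and vertical above 0.12 rad).
It fails at once if the start button is pressed before the box is home (value of joint start above 0.003 m and not (y of slide_box in the frame of scanner between 0.146 and 0.158 m and x of slide_box in the frame of scanner between -0.013 and 0.013 m and angle between the y axis of slide_box and the y axis of scanner, either way round below 0.1 rad and z of slide_box in the frame of scanner below 0.013 m)).
It fails at once if the pepper, jar or mailer is moved by more than 15 mm (distance of any of pepper, jar, mailer from where it was at the start of the episode above 0.015 m).
It also fails if it takes over 72 s, if anything falls off the work surface, if the arm or the gripper's body presses on something with over 40 N, if the wrist force passes 120 N, or if a joint passes its speed limit or range.

ROBOT

A 6-joint arm with a two-finger parallel gripper is mounted at the origin on the work surface. World frame = base frame: x ahead of the robot, y to its left, z up, the work surface at z = 0. Lengths are in mm, angles in rad, forces in N, time in s.
With the tool pointing down it reaches from about 350 to 775 mm from the base axis. Payload 7.3 kg.
Tool frame: the origin (TCP) lies at the very end of the fingers, on their centre line; the grasp point (between the pads) lies 19 mm behind it; x points along the fingers, z is the direction in which the jaws open and shut, and the axes are right-handed (so a half turn about x gives the same grasp; the last joint's range is limited). The gripper opens to 92 mm and grips with 3 to 60 N. Pads are 19 mm wide; open, the fingers measure 130 mm over their backs; the gripper's body (75 mm by 190 mm) begins 47 mm behind the grasp point.
Start: joints at [-1.291, 0.342, 1.524, -0, 1.275, -0.146], TCP at [216.875, -478.132, 226.741] pointing down, gripper open.
Joint ranges: [-2.53, 2.53], [-0.77, 2.02], [0.04, 2.7], [-1, 4.14], [0.28, 2.66], [-3.11, 3.11]. Speed limits (rad/s): [2.57, 2.57, 3.14, 3.14, 3.14, 3.14].

INTERFACE

Orientations are given as [roll, pitch, yaw] about the fixed x, y, z axes, in that order (R = Rz(yaw) Ry(pitch) Rx(roll)).
In Python, from plant import * gives the robot as it stands.
- The arm moves only by the tool carry_out, never from a script. Its argument "rows" is a list of rows, each a list of 4 numbers: the shift along the world's x, y, z in mm, then the turn about the world's z in degrees. In form: [[x, y, z, twist], ...]. A call has 1 to 20 rows; each row is the pose to reach, as a shift and turn from the pose measured when the call began; what a row does not reach only later rows make up. A row lasts 1/12 s, in which the tool goes at most 41.7 mm and 7.16 degrees, less where a joint would pass 70% of its speed; a pose out of reach is approached as far as the arm can. A call with a gripper value outside its range is refused whole. "hand" is the finger opening in mm, from 0 to 91.8, set as the call begins (left out, the last holds). The fingers move at their own pace and stop on an object; the grip force is fixed at half the most. Time passes only in rows, so rows that repeat a pose let the fingers close. It gives the time, the measured TCP pose, the force and the opening at its end, in the units of the state.
- get_obs(): the state, without advancing time (a new reading comes with each control period).
- capture(name): name is "side" or "top" or "wrist"; returns the picture (480x640x3 uint8, red, green, blue); there is no depth.
- camera_info(name): a dict with "camera_matrix" (3x3 intrinsics, pixels), "pose" (4x4, takes a point from camera to world coordinates); the wrist camera has in their place "mount" (4x4, takes a point from camera to tool coordinates, whose origin is the TCP and whose axes are the tool frame's). Camera axes: x right, y down, z forward; pixel columns grow to the right and rows downward; lengths in mm; the calibration is good to about 2 mm. A picture is of the moment at which its call begins: read the wrist's pose just before it. camera_info takes no time and is no camera call.
- close_job(): hands the job in, once; it reports no verdict.
The state is a dict: "time": time; "joint_positions": joint angles; "dq": joint speeds; "tau": joint torques, N m; "tool_pos": TCP position; "tcp_rot": TCP orientation; "contact_force": force on the tool from outside, world axes, zero at the start; "moment": the same for the moment, N m; "grip_width": finger opening in mm.
Only numpy, scipy, OpenCV 4.12 (cv2) and the standard library are available. Lean on these libraries where they do the work, as an engineer would, in place of code of your own. Each camera call takes 0.05 s, during which the arm holds its last target. There are 200 camera calls.

## Working session

There is one attempt and no reset: what is moved stays moved. The work goes in short steps, Python scripts to look and compute and a tool call to move; the robot and the scene stay as the last step left them, time stands still between calls to the robot, and variables do not carry over. Pictures are saved under pics/ and viewed, about 8 in all and at most 12, crops included, and the job is handed in when it is done.

Besides the shell and the picture viewer there is one more tool, called after "Request:" by a JSON object that holds its "op" and its "data". carry_out: Moves the arm, as the interface text tells. Its arguments: {"type":"object","properties":{"rows":{"type":"array"},"hand":{"type":"number"}},"required":["rows"]}

```bash
mkdir -p pics; ls; python3 - <<'E'
from plant import *
import cv2,numpy as np
o=get_obs();print(o)
for n in("top","side"):
    im=capture(n);cv2.imwrite(f"pics/{n}0.png",im[:,:,::-1]);i=camera_info(n);print(n,np.round(i["camera_matrix"],1).tolist(),np.round(i["pose"],3).tolist())
print(camera_info("wrist"))
E
```

```text
pics
{'time': 0.0, 'joint_positions': array([-1.29105672e+00,  3.42708978e-01,  1.52501394e+00, -7.66920339e-06,
        1.27538235e+00, -1.46007417e-01]), 'dq': array([-0.00029396,  0.00153303, -0.00047978,  0.00072114, -0.00077254,
        0.00208883]), 'tau': array([ 1.03308135e-03, -4.31243491e+01, -2.44219673e+01,  7.16590066e-02,
        5.57850022e-02, -1.21453668e-04]), 'tool_pos': array([ 216.72821058, -477.7369583 ,  226.05316293]), 'tcp_rot': array([3.00043348, 1.56928369, 1.85538642]), 'contact_force': array([-0.60206829,  0.77329871, -1.57043401]), 'moment': array([0.04203327, 0.01637734, 0.00054278]), 'grip_width': 92.05555244076398}
top [[476.9, 0.0, 320.1], [0.0, 476.9, 245.7], [0.0, 0.0, 1.0]] [[0.016, -0.987, 0.157, 419.539], [-1.0, -0.016, -0.001, 58.567], [0.004, -0.157, -0.988, 939.869], [0.0, 0.0, 0.0, 1.0]]
side [[433.7, 0.0, 319.4], [0.0, 433.7, 236.7], [0.0, 0.0, 1.0]] [[-0.842, -0.342, 0.417, 229.161], [-0.539, 0.534, -0.652, 592.123], [-0.0, -0.774, -0.634, 599.814], [0.0, 0.0, 0.0, 1.0]]
{'camera_matrix': array([[431.21709684,   0.        , 313.68985346],
       [  0.        , 431.21709684, 240.49693949],
       [  0.        ,   0.        ,   1.        ]]), 'mount': array([[-1.07006189e-03, -2.61681418e-01,  9.65153713e-01,
        -1.58029237e+02],
       [-1.17312262e-03, -9.65153273e-01, -2.61682599e-01,
         6.94156462e+01],
       [ 9.99998739e-01, -1.41226023e-03,  7.25789342e-04,
        -5.47006032e-01],
       [ 0.00000000e+00,  0.00000000e+00,  0.00000000e+00,
         1.00000000e+00]])}
```

View pics/top0.png

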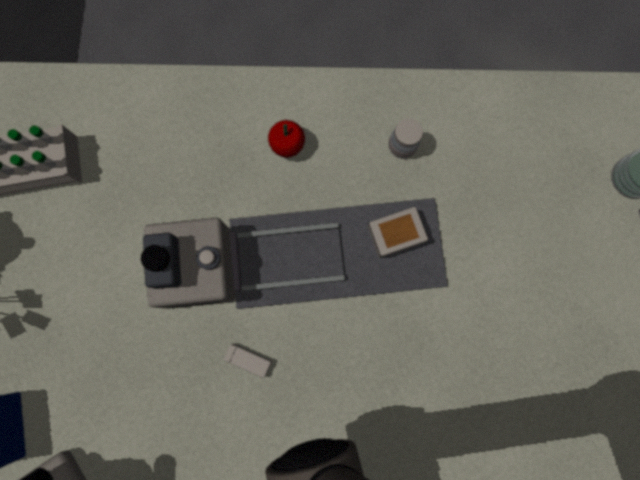

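View pics/side0.png

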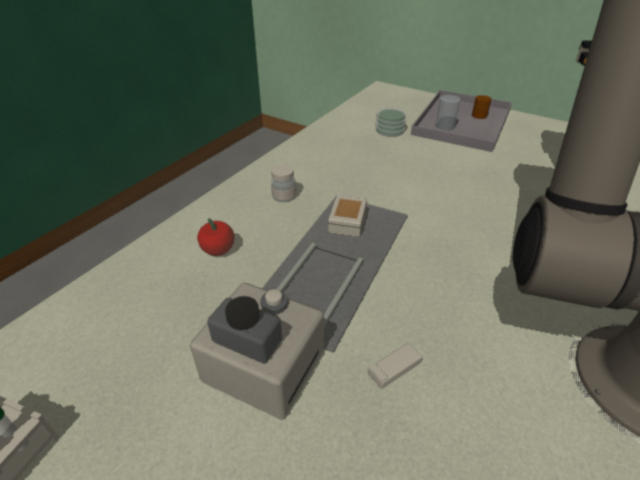

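The top view shows the bed from (231,220)–(437,200) to (237,306)–(446,287), with rail ends near (338,226) and (344,281). The box is at about (400,232), clearly skewed, and the button is at about (208,257). Enlarging the bed next.

```bash
cat > h.py <<'E'
from plant import *
import cv2,numpy as np
def px2w(n,uv,z):
    i=camera_info(n);K=i["camera_matrix"];T=i["pose"]
    d=T[:3,:3]@np.linalg.solve(K,[uv[0],uv[1],1]);return T[:3,3]+d*(z-T[2,3])/d[2]
def w2px(n,p):
    i=camera_info(n);c=np.linalg.inv(i["pose"])@np.append(p,1);q=i["camera_matrix"]@c[:3];return q[:2]/q[2]
E
python3 - <<'E'
import cv2
im=cv2.imread("pics/top0.png")[190:310,225:455]
im=cv2.resize(im,None,fx=3.4,fy=3.4,interpolation=cv2.INTER_CUBIC)
cv2.imwrite("pics/topc.png",cv2.convertScaleAbs(im,alpha=1.6))
E
```

```text
(no output)
```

View pics/topc.png

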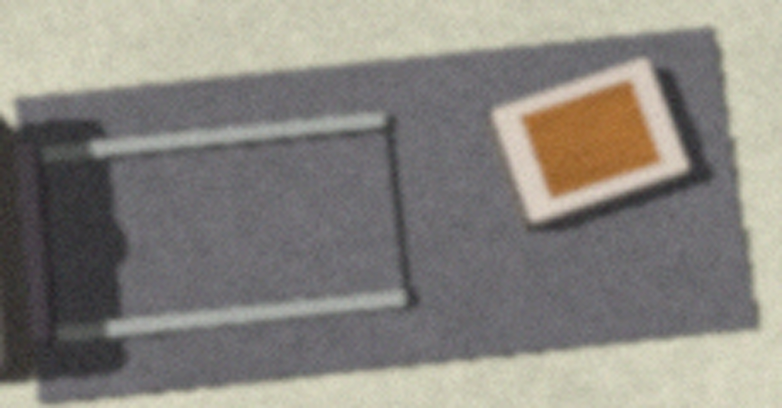

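The enlarged crop gives these points:
- **Bed corners:** (18,98), (713,28), (757,328), (42,402)
- **Rail mouth ends:** about (388,120) and (408,297)
- **Box top corners:** (492,107), (648,58), (690,170), (535,224)

```bash
cat >> h.py <<'E'
def crop(p):return np.array(p)/3.4+[225,190]+[-.35,-.35]
E
python3 - <<'E'
from h import *
bed=np.array([px2w("top",crop(p),8) for p in[(18,98),(713,28),(757,328),(42,402)]])
rt=np.array([px2w("top",crop(p),22) for p in[(388,120),(92,148),(408,297),(106,329)]])
mouth=np.array([px2w("top",crop(p),8) for p in[(388,128),(410,300)]])
box=np.array([px2w("top",crop(p),46) for p in[(492,107),(648,58),(690,170),(535,224)]])
btn=px2w("top",(208,257),106)
for n,a in(("bed",bed),("rails",rt),("mouth",mouth),("box",box),("btn",btn)):print(n,np.round(a,1).tolist())
ang=lambda v:np.degrees(np.arctan2(-v[0],v[1]))
print("bed",[np.round(ang(v),2) for v in(bed[0]-bed[1],bed[3]-bed[2],rt[1]-rt[0],rt[3]-rt[2])],np.linalg.norm(bed[0]-bed[1]),np.linalg.norm(bed[1]-bed[2]))
print("across",ang(rt[0]-rt[2])+90,np.linalg.norm(rt[0]-rt[2]))
print("box",ang(box[0]-box[1]),ang(box[3]-box[2]),ang(box[0]-box[3])+90,ang(box[1]-box[2])+90,[np.linalg.norm(box[i]-box[(i+1)%4]) for i in range(4)],box.mean(0))
m=(rt[0]+rt[2])/2
a=np.radians(np.mean([ang(v) for v in(bed[0]-bed[1],bed[3]-bed[2],rt[1]-rt[0],rt[3]-rt[2])]))
ey=np.array([-np.sin(a),np.cos(a)]);ex=np.array([np.cos(a),np.sin(a)])
bm=(bed[1]+bed[2])[:2]/2+200*ey
print("a",np.degrees(a),"mouth",m,"by bed",bm)
for p in[bed[1],bed[2],box.mean(0),btn]: d=p[:2]-m[:2];print(np.round([d@ex,d@ey],1))
E
```

```text
bed [[619.8, 237.9, 8.0], [668.9, -171.2, 8.0], [491.8, -192.6, 8.0], [443.2, 216.2, 8.0]]
rails [[607.4, 21.2, 22.0], [588.1, 191.4, 22.0], [505.2, 8.9, 22.0], [484.3, 179.5, 22.0]]
mouth [[605.5, 20.6, 8.0], [504.7, 7.0, 8.0]]
box [[610.9, -36.3, 46.0], [640.7, -124.6, 46.0], [576.7, -147.1, 46.0], [544.8, -60.2, 46.0]]
btn [528.8, 254.6, 106.0]
bed [np.float64(6.85), np.float64(6.79), np.float64(6.45), np.float64(6.98)] 412.04358994458124 178.38788106122695
across 6.877404530895461 102.94822634355151
box 18.630264890523215 20.16356529468671 19.884352366576763 19.40022577071666 [np.float64(93.21997688898236), np.float64(67.80756643214771), np.float64(92.62580737404558), np.float64(70.29675855548741)] [593.25725486 -92.04356262  46.        ]
a 6.765789061861083 mouth [556.26035647  15.07922518  22.        ] by bed [556.81930119  16.72169539]
[  89.9 -198.2]
[ -88.4 -198.6]
[  24.1 -110.7]
[  0.9 241. ]
```

```bash
cat >> h.py <<'E'
from scipy.spatial.transform import Rotation as R
def st():
    o=get_obs();M=R.from_euler("xyz",o["tcp_rot"]).as_matrix()
    print("t",o["time"],"tcp",np.round(o["tool_pos"],1),"jaw",np.round(np.degrees(np.arctan2(M[1,2],M[0,2])),1),"x",np.round(M[:,0],3),"F",np.round(o["contact_force"],1),"w",round(o["grip_width"],1),"q",np.round(o["joint_positions"],2));return o,M
O=np.array([556.5,16.2]);A=np.radians(6.8)
EX=np.array([np.cos(A),np.sin(A)]);EY=np.array([-np.sin(A),np.cos(A)])
s2w=lambda x,y:O+x*EX+y*EY
w2s=lambda p:np.array([(p[:2]-O)@EX,(p[:2]-O)@EY])
E
python3 - <<'E'
from h import *
st();print(s2w(24.1,-111.5))
E
```

```text
t 0.1 tcp [ 216.8 -477.8  226.1] jaw -65.6 x [-0.     0.001 -1.   ] F [-0.1  0.3 -0.3] w 91.6 q [-1.29  0.34  1.52 -0.    1.28 -0.15]
[593.63251121 -91.66211852]
```

Request:
{"op": "carry_out", "data": {"rows": [[0, 0, 0, 4], [30, 31, 0, 11], [60, 62, 0, 18], [90, 93, 0, 25], [120, 124, 0, 32], [150, 155, 0, 39], [180, 186, 0, 46], [210, 217, 0, 53], [240, 248, 0, 60], [270, 279, -10, 67], [300, 310, -25, 74], [330, 341, -40, 80], [355, 366, -55, 85], [370, 380, -70, 85], [377, 386, -80, 85], [377, 386, -80, 85], [377, 386, -80, 85]]}}

```text
time: 1.52
tool_pos: [593.0, -91.7, 145.1]
tcp_rot: [2.814, 1.567, -3.13]
contact_force: [0.3, 0.1, 1.0]
grip_width: 92.0
```

```bash
cat >> h.py <<'E'
def wpose():
    o,M=st();T=np.eye(4);T[:3,:3]=M;T[:3,3]=o["tool_pos"];i=camera_info("wrist");return i["camera_matrix"],T@i["mount"]
def wr2w(KT,uv,z):
    K,T=KT;d=T[:3,:3]@np.linalg.solve(K,[uv[0],uv[1],1]);return T[:3,3]+d*(z-T[2,3])/d[2]
E
python3 - <<'E'
from h import *
K,T=wpose();np.savez("w1.npz",K=K,T=T)
cv2.imwrite("pics/w1.png",cv2.convertScaleAbs(capture("wrist")[:,:,::-1],alpha=1.4))
E
```

```text
t 1.5167 tcp [593.  -91.7 145.1] jaw 19.5 x [-0.004 -0.    -1.   ] F [0.3 0.1 1. ] w 92.0 q [-0.28  0.55  1.42 -0.    1.17 -0.62]
```

View pics/w1.png

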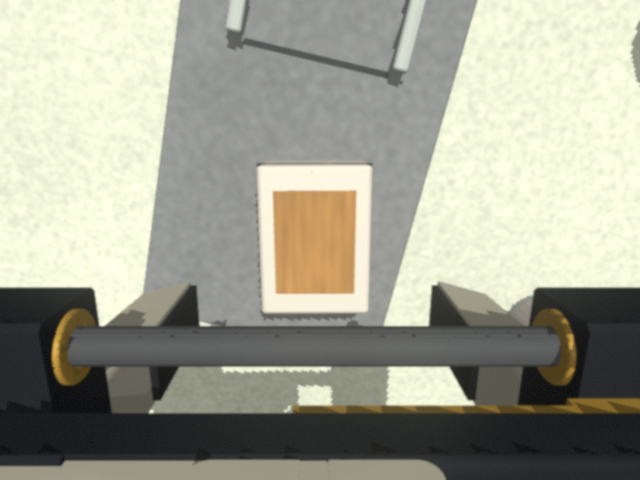

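The wrist view shows the box square to the gripper, with top corners at (257,164), (372,163), (367,313) and (263,313). The rail ends are at about (235,37) and (397,74), and the mouth strip runs from (243,40) to (388,75).

```bash
python3 - <<'E'
from h import *
d=np.load("w1.npz");KT=(d["K"],d["T"])
b=np.array([wr2w(KT,p,46) for p in[(257,164),(372,163),(367,313),(263,313)]])
print(np.round(b,1).tolist(),b.mean(0),[np.linalg.norm(b[i]-b[(i+1)%4]) for i in range(4)],w2s(b.mean(0)))
e=b[0]-b[3]+b[1]-b[2];print("yaw",np.degrees(np.arctan2(-e[0],e[1])))
r=np.array([wr2w(KT,p,22) for p in[(235,35),(397,71)]])
print(np.round(r,1),r.mean(0),np.linalg.norm(r[0]-r[1]),np.degrees(np.arctan2(*(r[1]-r[0])[[1,0]])),[w2s(x) for x in r])
E
```

```text
[[544.4, -58.3, 46.0], [608.2, -35.2, 46.0], [640.1, -125.7, 46.0], [576.6, -148.1, 46.0]] [592.33376874 -91.84156702  46.        ] [np.float64(67.7998769595183), np.float64(95.91701442326571), np.float64(67.3460186739226), np.float64(95.42883734413576)] [  22.78914611 -111.52440991]
yaw 19.616352624971462
[[506.8   7.1  22. ]
 [605.9  20.6  22. ]] [556.33978877  13.84104742  22.        ] 100.03165153297626 7.722945698980336 [array([-50.44773038,  -3.12903106]), array([49.57094323, -1.51774676])]
```

Request:
{"op": "carry_out", "data": {"rows": [[0, 0, -25, 0], [0, 0, -50, 0], [0, 0, -75, 0], [0, 0, -95, 0], [0, 0, -108, 0], [0, 0, -117, 0], [0, 0, -117, 0], [0, 0, -117, 0]]}}

```text
time: 2.23
tool_pos: [593.3, -93.7, 30.3]
tcp_rot: [-2.735, 1.569, -2.398]
contact_force: [-0.5, -0.0, 0.3]
grip_width: 91.6
```

Request:
{"op": "carry_out", "data": {"hand": 66, "rows": [[0, 0, 0, 0], [0, 0, 0, 0], [0, 0, 0, 0], [0, 0, 0, 0], [0, 0, 0, 0], [0, 0, 0, 0], [0, 0, 0, 0], [0, 0, 0, 0]]}}

```text
time: 2.9
tool_pos: [593.7, -93.8, 31.1]
tcp_rot: [-1.909, 1.569, -1.572]
contact_force: [-1.3, -1.0, 6.6]
grip_width: 69.7
```

Request:
{"op": "carry_out", "data": {"rows": [[-2, 0, 0, -1], [-4, -0.5, 0, -2.2], [-7, -1, 0, -3.8], [-10, -1.3, 0, -5.4], [-13, -1.6, 0, -7], [-16, -2, 0, -8.6], [-19, -2.3, 0, -10.2], [-22, -2.6, 0, -11.8], [-23.7, -2.8, 0, -12.8], [-23.7, -2.8, 0, -12.8], [-23.7, -2.8, 0, -12.8], [-23.7, -2.8, 0, -12.8]]}}

```text
time: 3.9
tool_pos: [569.8, -96.7, 31.1]
tcp_rot: [-2.217, 1.569, -2.103]
contact_force: [-1.5, -1.4, 2.3]
grip_width: 69.6
```

```bash
python3 - <<'E'
from h import *
o,M=st();print(w2s(o["tool_pos"]))
E
```

```text
t 3.9 tcp [569.8 -96.7  31.1] jaw 6.5 x [-0.001 -0.002 -1.   ] F [-1.5 -1.4  2.3] w 69.6 q [-0.3   0.65  1.6  -0.    0.89 -0.41]
[  -0.19284494 -113.66214941]
```

Request:
{"op": "carry_out", "data": {"hand": 91, "rows": [[0, 0, 0, 0], [0, 0, 0, 0], [0, 0, 0, 0], [0, 0, 0, 0], [0, 0, 0, 0], [0, 0, 0, 0], [0, 0, 20, 0], [0, 0, 50, 0], [0, 0, 80, 0], [5, -40, 100, 0], [9.5, -79, 110, 0], [9.5, -79, 110, 0], [9.5, -79, 110, 0]]}}

```text
time: 4.98
tool_pos: [579.6, -178.0, 141.8]
tcp_rot: [-1.293, 1.568, -1.183]
contact_force: [-0.6, 0.1, -0.4]
grip_width: 91.0
```

```bash
python3 - <<'E'
from h import *
K,T=wpose();np.savez("w2.npz",K=K,T=T)
cv2.imwrite("pics/w2.png",cv2.convertScaleAbs(capture("wrist")[:,:,::-1],alpha=1.4))
E
```

```text
t 4.9833 tcp [ 579.6 -178.   141.8] jaw 6.3 x [ 0.001 -0.003 -1.   ] F [-0.6  0.1 -0.4] w 91.0 q [-0.42  0.56  1.41 -0.    1.17 -0.53]
```

View pics/w2.png

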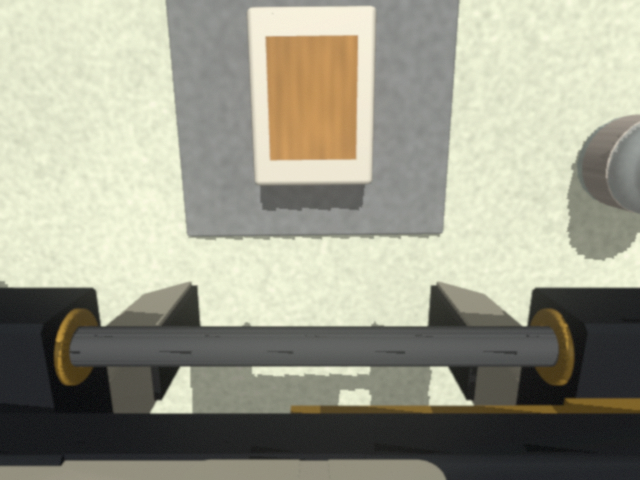

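```bash
python3 - <<'E'
from h import *
d=np.load("w2.npz");KT=(d["K"],d["T"])
b=np.array([wr2w(KT,p,46) for p in[(248,8),(374,7.5),(371,184),(257,184)]])
print(b.mean(0),w2s(b.mean(0)),[np.linalg.norm(b[i]-b[(i+1)%4]) for i in range(4)])
f=lambda e:np.degrees(np.arctan2(-e[0],e[1]))
print("yaw",f(b[0]-b[3]),f(b[1]-b[2]))
r=np.array([wr2w(KT,p,8) for p in[(166,0),(459,0),(443,234),(188,235)]]);print("bed",f(r[0]-r[3]),f(r[1]-r[2]),[w2s(x) for x in r])
E
```

```text
[569.06454777 -96.08482065  46.        ] [  -0.81880579 -112.9826463 ] [np.float64(66.93506949023518), np.float64(93.87869082523736), np.float64(67.13254236475633), np.float64(93.6068902260378)]
yaw 7.194963567448155 7.313115587096751
bed 7.0263487814020715 7.030486168060111 [array([-89.38517838, -52.30198265]), array([ 88.80707791, -53.91171494]), array([  89.398658  , -200.96982325]), array([ -88.80177574, -199.97821334])]
```

Request:
{"op": "carry_out", "data": {"hand": 34, "rows": [[0, 0, 0, 0.5], [0, 0, -25, 0.5], [0, 0, -50, 0.5], [0, 0, -75, 0.5], [0, 0, -95, 0.5], [0, 0, -107, 0.5], [0, 0, -112, 0.5], [0, 0, -112, 0.5], [0, 0, -112, 0.5], [0, 0, -112, 0.5]]}}

```text
time: 5.87
tool_pos: [579.8, -176.4, 30.2]
tcp_rot: [-1.203, 1.569, -1.082]
contact_force: [-0.3, -0.0, -0.1]
grip_width: 34.3
```

```bash
python3 - <<'E'
from h import *
o,M=st();print(w2s(o["tool_pos"]))
E
```

```text
t 5.8667 tcp [ 579.8 -176.4   30.2] jaw 6.9 x [ 0.001 -0.002 -1.   ] F [-0.3 -0.  -0.1] w 34.3 q [-0.42  0.69  1.52 -0.    0.93 -0.54]
[   0.35343053 -193.98292302]
```

Request:
{"op": "carry_out", "data": {"rows": [[-0.6, 5, 0, 0], [-1.2, 10, 0, 0], [-1.8, 15, 0, 0], [-2.4, 20, 0, 0], [-3, 25, 0, 0], [-3.6, 30, 0, 0], [-4.2, 35, 0, 0], [-4.8, 40, 0, 0], [-5.4, 45, 0, 0], [-6, 50, 0, 0], [-6.6, 55, 0, 0], [-7.2, 60, 0, 0], [-7.8, 65, 0, 0], [-8.4, 70, 0, 0], [-9, 75, 0, 0], [-9.6, 80, 0, 0], [-9.6, 80, 0, 0], [-9.6, 80, 0, 0]]}}

```text
time: 7.37
tool_pos: [569.8, -95.5, 29.9]
tcp_rot: [-1.783, 1.57, -1.662]
contact_force: [-0.3, -0.5, -0.0]
grip_width: 34.2
```

```bash
python3 - <<'E'
from h import *
K,T=wpose();np.savez("w3.npz",K=K,T=T);print(w2s(T[:2,3]),w2s(get_obs()["tool_pos"]))
cv2.imwrite("pics/w3.png",cv2.convertScaleAbs(capture("wrist")[:,:,::-1],alpha=1.4))
E
```

```text
t 7.3667 tcp [569.8 -95.5  29.9] jaw 7.0 x [-0.    -0.001 -1.   ] F [-0.3 -0.5 -0. ] w 34.2 q [-0.3   0.65  1.6  -0.    0.88 -0.42]
[ -1.21848482 -41.78376427] [-5.46933999e-02 -1.12507445e+02]
```

View pics/w3.png

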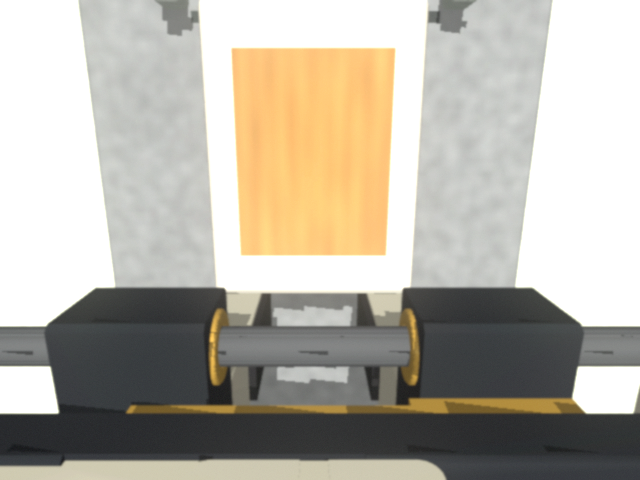

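The box is square in the fingers: its edges run 201→217 on the left and 427→412 on the right, so its middle is near column 314. The rail ends sit symmetrically at about 190 and 437. Pushing on down the lane.

Request:
{"op": "carry_out", "data": {"rows": [[-1, 8, 0, 0], [-1.9, 16, 0, 0], [-2.9, 24, 0, 0], [-3.8, 32, 0, 0], [-4.8, 40, 0, 0], [-5.8, 48, 0, 0], [-6.7, 56, 0, 0], [-7.7, 64, 0, 0], [-8.6, 72, 0, 0], [-9.6, 80, 0, 0], [-10.6, 88, 0, 0], [-11.5, 96, 0, 0], [-12.5, 104, 0, 0], [-13.4, 112, 0, 0], [-14.4, 120, 0, 0], [-15.4, 128, 0, 0], [-16.3, 136, 0, 0], [-17, 142, 0, 0], [-17.5, 146, 0, 0], [-17.5, 146, 0, 0]]}}

```text
time: 9.08
tool_pos: [552.2, 51.2, 29.9]
tcp_rot: [-1.851, 1.57, -1.729]
contact_force: [-0.3, -0.2, -0.2]
grip_width: 33.4
```

```bash
python3 - <<'E'
from h import *
o,M=st();print(w2s(o["tool_pos"]))
K,T=wpose();np.savez("w4.npz",K=K,T=T)
cv2.imwrite("pics/w4.png",capture("wrist")[:,:,::-1])
E
```

```text
t 9.0833 tcp [552.2  51.2  29.9] jaw 7.0 x [-0.    -0.001 -1.   ] F [-0.3 -0.2 -0.2] w 33.4 q [-0.05  0.62  1.67 -0.    0.85 -0.17]
[-0.17233182 35.24292968]
t 9.0833 tcp [552.2  51.2  29.9] jaw 7.0 x [-0.    -0.001 -1.   ] F [-0.3 -0.2 -0.2] w 33.4 q [-0.05  0.62  1.67 -0.    0.85 -0.17]
```

View pics/w4.png

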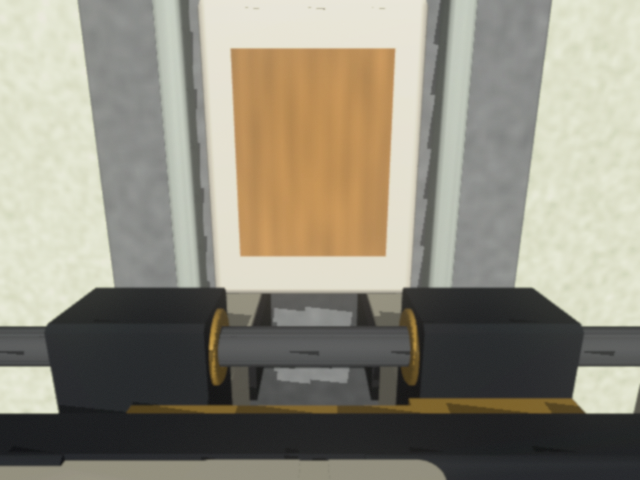

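The box is centred between the rails (rail inner edges at about 180/190 and 450/437, box from 201 to 427). About 59 mm remains, so the last part goes slowly, watching the force.

Request:
{"op": "carry_out", "data": {"rows": [[-0.7, 6, 0, 0], [-1.4, 12, 0, 0], [-2.2, 18, 0, 0], [-2.9, 24, 0, 0], [-3.6, 30, 0, 0], [-4.3, 36, 0, 0], [-5, 41, 0, 0], [-5.5, 45, 0, 0], [-5.8, 48, 0, 0], [-6.1, 50, 0, 0], [-6.3, 52, 0, 0], [-6.3, 52, 0, 0]]}}

```text
time: 10.13
tool_pos: [545.9, 103.1, 29.9]
tcp_rot: [-1.734, 1.57, -1.612]
contact_force: [-0.0, 0.4, -0.4]
grip_width: 34.0
```

Request:
{"op": "carry_out", "data": {"rows": [[-0.1, 1, 0, 0], [-0.2, 2, 0, 0], [-0.4, 3, 0, 0], [-0.5, 4, 0, 0], [-0.5, 4, 0, 0]]}}

```text
time: 10.55
tool_pos: [545.4, 107.2, 29.9]
tcp_rot: [-1.882, 1.57, -1.76]
contact_force: [-0.2, -0.6, 0.5]
grip_width: 33.8
```

Request:
{"op": "carry_out", "data": {"rows": [[-0.1, 1, 0, 0], [-0.2, 2, 0, 0], [-0.2, 2, 0, 0], [-0.2, 2, 0, 0]]}}

```text
time: 10.88
tool_pos: [545.3, 107.5, 29.9]
tcp_rot: [-1.748, 1.568, -1.626]
contact_force: [0.5, -9.8, 1.4]
grip_width: 34.1
```

Request:
{"op": "carry_out", "data": {"rows": [[-0.1, 1, 0, 0], [-0.2, 2, 0, 0], [-0.2, 2, 0, 0], [-0.2, 2, 0, 0]]}}

```text
time: 11.22
tool_pos: [545.3, 107.5, 30.0]
tcp_rot: [-1.719, 1.565, -1.597]
contact_force: [1.1, -12.0, 1.2]
grip_width: 34.1
```

Firm contact with the stop at 12 N. Backing off, lifting and checking.

Request:
{"op": "carry_out", "data": {"rows": [[0.5, -4, 0, 0], [1.2, -10, 0, 0], [2.4, -20, 0, 0], [3, -25, 20, 0], [3, -25, 50, 0], [3, -25, 80, 0], [3, -25, 110, 0], [3, -25, 140, 0], [3, -25, 150, 0], [3, -25, 150, 0]], "hand": 34}}

```text
time: 12.05
tool_pos: [549.9, 82.3, 182.9]
tcp_rot: [-0.865, 1.563, -0.743]
contact_force: [0.3, 0.3, -1.0]
grip_width: 34.0
```

```bash
python3 - <<'E'
from h import *
K,T=wpose();np.savez("w5.npz",K=K,T=T)
cv2.imwrite("pics/w5.png",capture("wrist")[:,:,::-1])
E
```

```text
t 12.05 tcp [549.9  82.3 182.9] jaw 7.0 x [ 0.006 -0.005 -1.   ] F [ 0.3  0.3 -1. ] w 34.0 q [ 0.01  0.43  1.51 -0.01  1.19 -0.11]
```

View pics/w5.png

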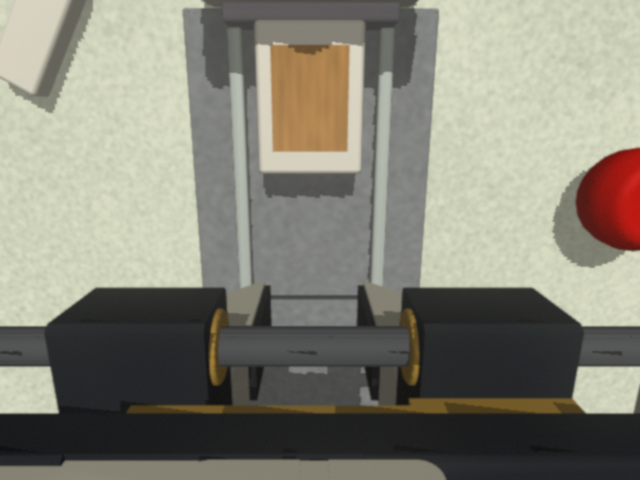

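The box's leading end meets the stop at about row 20. It is centred (256–364, against rails at 236/387) and square. Now to the button with fingers closed.

Request:
{"op": "carry_out", "data": {"hand": 0, "rows": [[-3, 20, 0, 0], [-6, 45, 0, 0], [-9, 75, 0, 0], [-13, 105, 0, 0], [-17, 135, 0, 0], [-20, 155, 0, 0], [-21.5, 169, 0, 0], [-21.5, 169, 0, 0], [-21.5, 169, -15, 0], [-21.5, 169, -35, 0], [-21.5, 169, -50, 0], [-21.5, 169, -60, 0], [-21.5, 169, -63, 0], [-21.5, 169, -63, 0], [-21.5, 169, -63, 0]]}}

```text
time: 13.35
tool_pos: [527.2, 250.3, 117.6]
tcp_rot: [-1.495, 1.565, -1.374]
contact_force: [-1.5, 0.1, 3.6]
grip_width: 0.8
```

```bash
python3 - <<'E'
from h import *
o,M=st();print(w2s(o["tool_pos"]))
cv2.imwrite("pics/s6.png",cv2.resize(capture("side")[200:440,150:420,::-1],None,fx=2.4,fy=2.4))
E
```

```text
t 13.35 tcp [527.2 250.3 117.6] jaw 6.9 x [ 0.001 -0.006 -1.   ] F [-1.5  0.1  3.6] w 0.8 q [ 0.32  0.55  1.51 -0.01  1.09  0.2 ]
[ -1.34340735 235.9514359 ]
```

View pics/s6.png

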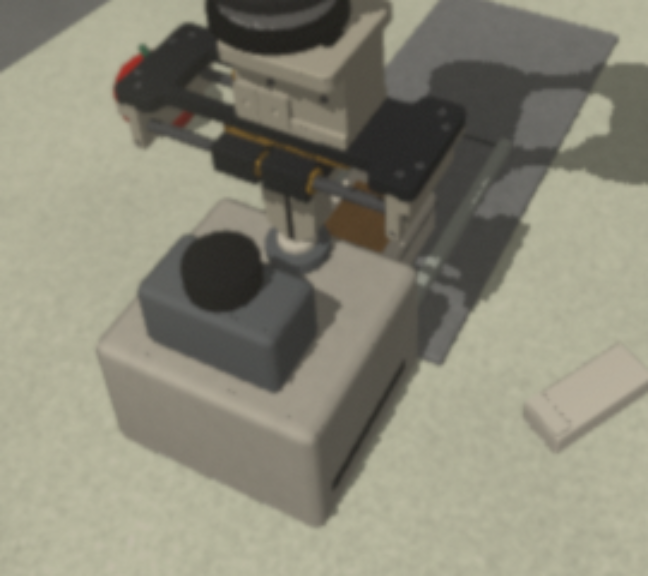

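The fingertips are over the button, inside or at its collar. Pressing down in small steps and watching force against depth.

Request:
{"op": "carry_out", "data": {"rows": [[0.5, 1, 0, 0], [0.5, 1, 0, 0], [0.5, 1, 0, 0]]}}

```text
time: 13.65
tool_pos: [528.2, 251.2, 118.0]
tcp_rot: [-1.304, 1.564, -1.183]
contact_force: [-0.9, -1.5, 3.3]
grip_width: 0.2
```

Request:
{"op": "carry_out", "data": {"rows": [[0, 0, -1, 0], [0, 0, -2, 0], [0, 0, -2, 0], [0, 0, -2, 0]]}}

```text
time: 13.98
tool_pos: [528.4, 251.2, 116.3]
tcp_rot: [-1.231, 1.564, -1.11]
contact_force: [-1.7, -0.7, 5.2]
grip_width: 0.2
```

Request:
{"op": "carry_out", "data": {"rows": [[0, 0, -1, 0], [0, 0, -2, 0], [0, 0, -2, 0], [0, 0, -2, 0]]}}

```text
time: 14.32
tool_pos: [528.4, 251.3, 116.0]
tcp_rot: [-1.064, 1.564, -0.942]
contact_force: [-5.2, -3.8, 15.0]
grip_width: 0.2
```

Hard stop at z≈116 with 15 N, after a springy range from about 118. On the way up I'll read where contact ends, to confirm the full travel.

Request:
{"op": "carry_out", "data": {"rows": [[0, 0, 2, 0], [0, 0, 2, 0], [0, 0, 2, 0], [0, 0, 2, 0]]}}

```text
time: 14.65
tool_pos: [528.7, 251.4, 117.9]
tcp_rot: [-0.973, 1.563, -0.851]
contact_force: [-0.8, -0.1, 3.5]
grip_width: 0.5
```

Request:
{"op": "carry_out", "data": {"rows": [[0, 0, 2, 0], [0, 0, 2, 0], [0, 0, 2, 0], [0, 0, 2, 0]]}}

```text
time: 14.98
tool_pos: [528.7, 251.5, 119.7]
tcp_rot: [-0.978, 1.564, -0.856]
contact_force: [0.1, -0.6, 2.5]
grip_width: 0.2
```

Request:
{"op": "carry_out", "data": {"rows": [[0, 0, 2, 0], [0, 0, 2, 0], [0, 0, 2, 0], [0, 0, 2, 0]]}}

```text
time: 15.32
tool_pos: [528.8, 251.5, 121.6]
tcp_rot: [-0.978, 1.564, -0.856]
contact_force: [0.0, -0.5, 1.6]
grip_width: 0.0
```

Request:
{"op": "carry_out", "data": {"rows": [[0, 0, 4, 0], [0, 0, 4, 0], [0, 0, 4, 0], [0, 0, 4, 0]]}}

```text
time: 15.65
tool_pos: [528.6, 251.5, 125.6]
tcp_rot: [-1.014, 1.564, -0.892]
contact_force: [0.1, 0.4, 1.3]
grip_width: 0.1
```

The spring force falls 3.5, 2.5, 1.6 N from z=118 to 122, which matches 6 mm of travel. Lifting clear and checking from above.

Request:
{"op": "carry_out", "data": {"rows": [[0, 0, 15, 0], [0, 0, 40, 0], [0, 0, 70, 0], [0, 0, 100, 0], [-10, -40, 110, 0], [-30, -80, 110, 0], [-60, -120, 110, 0], [-80, -160, 110, 0], [-90, -200, 110, 0], [-90, -220, 110, 0], [-90, -220, 110, 0], [-90, -220, 110, 0]]}}

```text
time: 16.65
tool_pos: [438.4, 30.1, 235.8]
tcp_rot: [-0.952, 1.563, -0.834]
contact_force: [-1.3, 0.2, 0.8]
grip_width: 0.3
```

```bash
python3 - <<'E'
from h import *
st()
im=capture("top")[100:400,130:460,::-1]
cv2.imwrite("pics/t7.png",cv2.convertScaleAbs(cv2.resize(im,None,fx=2,fy=2,interpolation=cv2.INTER_CUBIC),alpha=1.5))
E
```

```text
t 16.65 tcp [438.4  30.1 235.8] jaw 6.7 x [ 0.005 -0.005 -1.   ] F [-1.3  0.2  0.8] w 0.3 q [-0.1   0.17  1.73 -0.01  1.23 -0.22]
```

View pics/t7.png

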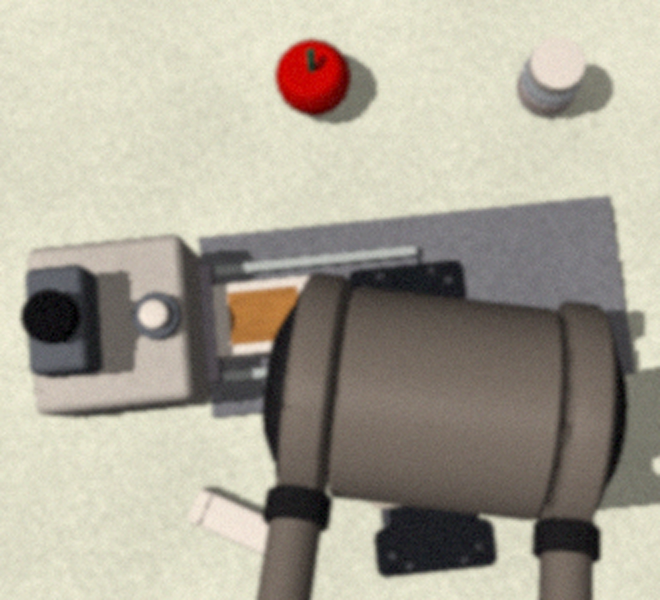

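The box is at the stop (leading end near (222,318)), lined up between the rails. The button is up, and the pepper, jar and mailer are where they were. Handing in.

```bash
python3 -c "
from plant import *
print(close_job())"
```

```text
the job is handed in; nothing more can be done
None
```

The slide box is home against the end stop, the start button has been pressed fully and released, and the job is handed in at about 17 s. `close_job()` gives no verdict, so success is my reading of the checks below.

**What I did**
- **Straightening:** I gripped the box lightly by its sides on the open bed, with the fingers above rail height. Without lifting it, I slid it about 24 mm sideways and turned it about 13° onto the lane's centre line.
- **Pushing:** I released it and pushed it down the lane with both fingertips on its trailing end until it met the stop, at about 12 N.
- **Button:** I pressed it with closed fingertips to a hard stop at z ≈ 116 mm (15 N). Contact eased off over 6 mm on the way up, which matches full travel and release.

**Last checks**
- **Box:** after I backed off, the wrist picture showed it touching the stop and square, with its middle within about 1 mm of the lane's.
- **Other things:** the last top picture showed the button up and the pepper and jar where they were. The mailer's visible part was in place too, but the arm hid the rest of it, along with part of the box.
- **Rails:** I saw no sign of contact, but rail force is not measured directly.
- **Measurement spread:** the lane's direction came out between 6.5° and 7.7° across measurements. I used 6.8–6.9°.

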